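Make up the tasting dish and offer it to the customer

TASK

Make up the tasting dish and offer it: with the dish standing where it is, drop the hazelnut and the small walnut that lie on the counter one after the other into the two empty cups on the dish's front, one nut to a cup. Then lift the dish straight up off the counter by its wooden handle grip, in the air turn it about a quarter turn so that its cups face the customer (the far side, away from the robot), square to the rubber change mat, and hold it out about 10 cm above the middle of the mat; carry it level and unhurriedly from lift to finish, so that the big loose walnut stays in the middle of the dish. Finish still holding the dish up there, with all three nuts in it, and leave everything else on the counter undisturbed.

Things in the scene. Friction and masses are not known exactly. Their poses are not given: they have to be found in the camera images.
- dish: Tasting dish, 0.26 to 0.40 kg: round steel pan 156 mm across, 16 mm deep, two small cups welded to its front rim, a fixed arched wire bail over its middle. Origin: centre of the pan's underside; x to the front (between the cups), z up, y along the bail, whose wires stand at y = +-76 mm. It starts standing on the counter, front to the robot's left (+y) within 20 degrees.
- dish_grip (a point): Centre of the dark wooden grip on top of the bail, 112 mm straight above the dish's origin, axes as the dish's. The grip is a bar 14 mm thick (along the dish's x), 90 mm long (along its y) and 22 mm tall; pinch it across its thickness, with the fingers to its front and back.
- dish_middle (a point): Centre of the pan's floor, 3 mm above the dish's origin. The floor is flat within 12 mm of here, rises gently (5 degrees) to 44 mm and then at 20 degrees to the rim at 77 mm.
- dish_front (a point): Point midway between the two cups' mouths, 92 mm in front of the dish's centre and 18 mm above its underside.
- cup_left (a point): Centre of the mouth of the cup on the dish's left (its +y side), 92 mm in front of and 42 mm to the left of the dish's centre, at rim height, 18 mm above the dish's underside. The cup is flared: 42 mm wide inside at the mouth, 24 mm at the floor, 15 mm deep. Either nut fits, seated with its centre within a few mm of this point.
- cup_right (a point): The same for the other cup, 42 mm to the right (the dish's -y side).
- walnut_center (a point): Centre of the big walnut, a ball 40 mm across, 20 g, lying loose in the middle of the dish; it can roll, and strays if the dish is tilted or jerked (its axes mean nothing). It is to stay within 35 mm of the middle.
- small_walnut_center (a point): Centre of the small walnut, round, 30 mm across and 30 mm tall with a slightly flat foot it stands on, 12 g, on the counter.
- hazelnut_center (a point): Centre of the hazelnut, darker brown, round, 24 mm across and 23 mm tall, standing on its flat pale foot, 12 g, on the counter.
- mat: The black rubber change mat, 160 mm (x) by 200 mm (y), 3 mm thick with small pimples and two coins, lying fixed on the counter at the customer's place. Origin: centre of its underside, on the counter. Its x axis points away from the robot to the customer, within 10 degrees of straight ahead.
- scoop: Bystander: cream plastic nut scoop, about 260 mm long, on the counter; leave it alone. Origin: near the middle of its underside.
- nutcracker: Bystander: steel plier-type nutcracker, about 160 mm long, on the counter; leave it alone. Origin: near the middle of its underside.
- honey_jar: Bystander: amber jar 90 mm tall with a brass-coloured lid, on the counter; leave it alone. Origin: near the middle of its underside.
- shell_bowl: Bystander: wooden bowl 116 mm across, 42 mm tall, holding cracked shells, on the counter; leave it alone. Origin: near the middle of its underside.
- card_block: Bystander: wooden block with an upright blank paper card, 114 mm tall, on the counter; leave it alone. Origin: near the middle of its underside.
- marker: Bystander: black marker pen, 127 mm long, on the counter; leave it alone. Origin: near the middle of its underside.

How it is judged:
By the outcome, as a careful person would: the job done as asked, in the order asked, and still so for the second after the job is handed in, while the arm keeps its last pose, push and grip.
It also fails if it takes over 72 s, if anything falls off the work surface, if the arm or the gripper's body presses on something with over 40 N, if the wrist force passes 120 N, or if a joint passes its speed limit or range.

ROBOT

A 7-joint arm with a two-finger parallel gripper is mounted at the origin on the work surface. World frame = base frame: x ahead of the robot, y to its left, z up, the work surface at z = 0. Lengths are in m, angles in rad, forces in N, time in s.
With the tool pointing down it reaches from about 0.4 to 0.9 m from the base axis. Payload 5.5 kg.
Tool frame: the origin (TCP) lies midway between the tips of the shut fingers; the grasp point (between the pads) lies 19 mm behind it (manip.grip_depth is the distance from the TCP to the grasp point, in m); z points along the fingers, x is the direction in which the jaws open and shut, and the axes are right-handed (so a half turn about z gives the same grasp; the last joint's range is limited). The gripper opens to 92 mm and grips with 3 to 60 N. Pads are 19 mm wide; open, the fingers measure 130 mm over their backs; the gripper's body (75 mm by 190 mm) begins 47 mm behind the grasp point.
Start: joints at [1.506, 0.501, -0.427, 1.55, 0.221, 1.138, -0.21], TCP at [0.209, -0.615, 0.227] pointing down, gripper open.
Joint ranges: [-2.88, 2.88], [-0.31, 2.03], [-1.54, 1.56], [0.2, 2.42], [-1.41, 4.55], [0.19, 2.02], [-2.57, 2.57]. Speed limits (rad/s): [2.57, 2.57, 3.14, 3.14, 3.14, 3.14, 3.14].

INTERFACE

Orientations are given as a unit quaternion [x, y, z, w].
In Python, from bench import manip, effector, viewer gives the robot as it stands. Calls block until the motion is done:
- manip.move_pose(position, orientation): joint-space move of the TCP to a pose.
- manip.servo_line(position, ori=None, vel=0.15): straight line of the TCP; ori=None keeps the orientation; vel is the mean speed in m/s.
- manip.movej(angles): joint-space move.
- effector.open_jaws() and effector.close(f_grip=None): open the fingers fully, or close them until they stop; f_grip is the grip in N (None keeps the last).
- manip.sleep(seconds).
- manip.solve_ik(position, orientation): joint angles nearest the present ones, or None.
- viewer.get_image(name): name is "scene" or "top" or "wrist"; returns the picture (400x640x3 uint8, red, green, blue); there is no depth.
- viewer.get_calibration(name): a dict with "vfov" (degrees; the focal length in pixels is half the picture's height over the tangent of half this angle, whatever the lens; pixels are square), "cx", "cy" (the principal point, pixels), "eye" and "attitude" of the camera in the world. Camera axes: x right, y down, z forward; pixel columns grow to the right and rows downward; lengths in m; the calibration is good to about 2 mm. A picture is of the moment at which its call begins: read the wrist's pose just before it. get_calibration takes no time and is no camera call; for the wrist camera it gives the pose at the moment of the call.
A pose or a line that the arm cannot do raises manip.PlanningError and nothing moves.
- manip.hand_in(): hands the job in, once; it reports no verdict.
Readings, each from a call of its own:
- manip.current_clock(): time.
- manip.current_q(): joint angles.
- manip.current_joint_velocities(): joint speeds.
- manip.current_tau(): joint torques, N m.
- manip.current_tool_pos(): TCP position.
- manip.current_tcp_rot(): TCP orientation.
- manip.current_force(): force on the tool from outside, world axes, zero at the start.
- manip.current_wrist_torque(): the same for the moment, N m.
- manip.current_finger_gap(): finger opening in m.
Only numpy, scipy, OpenCV 4.12 (cv2) and the standard library are available. Lean on these libraries where they do the work, as an engineer would, in place of code of your own. Each camera call takes 0.05 s, during which the arm holds its last target.

## Working session

There is one attempt and no reset: what is moved stays moved. The work goes in short steps, each a Python script; the robot and the scene stay as the last script left them, time stands still between calls to the robot, and variables do not carry over. Pictures are saved under pics/ and viewed, and the job is handed in when it is done.

```bash
ls; mkdir -p pics
python3 - <<'E'
from bench import manip, effector, viewer
import cv2
for n in ["scene","top","wrist"]:
    c=viewer.get_calibration(n); print(n,c)
    cv2.imwrite(f"pics/{n}0.png",viewer.get_image(n)[:,:,::-1])
print(manip.current_clock(),manip.current_tool_pos(),manip.current_tcp_rot(),manip.grip_depth)
E
```

```text
pics
scene {'vfov': 47.29135303051646, 'cx': 318.98863722851155, 'cy': 198.43247591785064, 'eye': array([ 0.89923346, -0.49992592,  1.08876466]), 'attitude': array([ 0.92619147,  0.27756906, -0.07418921, -0.24417357])}
top {'vfov': 55.024887486178095, 'cx': 317.6286909432302, 'cy': 196.31951048636196, 'eye': array([ 0.38673822, -0.04968073,  1.35975986]), 'attitude': array([-0.70311969,  0.70661162, -0.0561133 ,  0.05633846])}
wrist {'vfov': 70.22448234727665, 'cx': 318.7267093551443, 'cy': 199.5644034342699, 'eye': array([ 0.27729512, -0.59275551,  0.38458101]), 'attitude': array([ 0.80638498, -0.57606327, -0.07869186,  0.10817567])}
0.15 [ 0.20904517 -0.61491037  0.22590874] [ 8.13010166e-01 -5.82249005e-01 -5.99422059e-04 -4.55241540e-04] 0.0188
```

View pics/scene0.png

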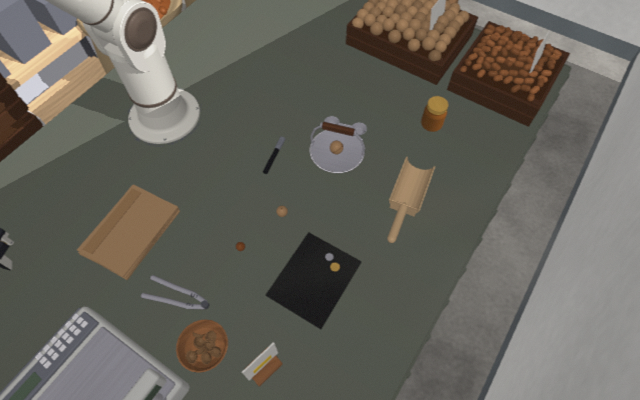

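View pics/top0.png

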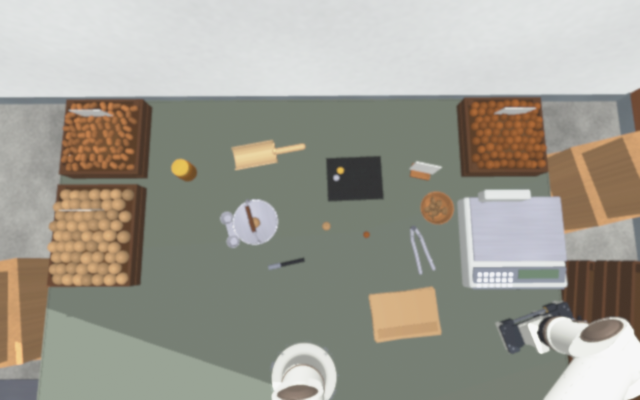

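View pics/wrist0.png

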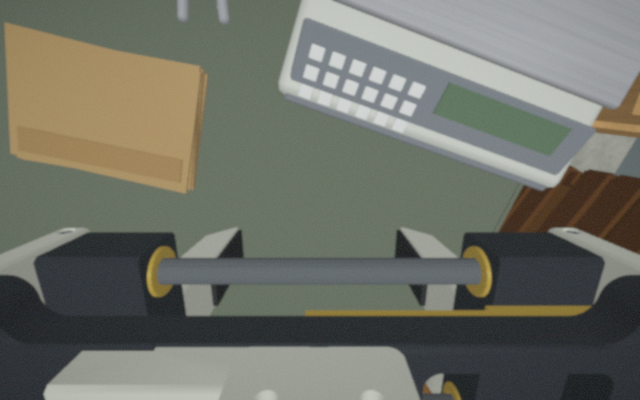

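```bash
cat > h.py <<'E'
import numpy as np, cv2
from scipy.spatial.transform import Rotation as R
def cam(c):
    f=200/np.tan(np.radians(c["vfov"])/2)
    return f,c["cx"],c["cy"],np.array(c["eye"]),R.from_quat(c["attitude"]).as_matrix()
def ray(c,u,v):
    f,cx,cy,e,M=cam(c); d=M@np.array([(u-cx)/f,(v-cy)/f,1.]); return e,d/np.linalg.norm(d)
def onplane(c,u,v,z):
    e,d=ray(c,u,v); return e+d*(z-e[2])/d[2]
def proj(c,p):
    f,cx,cy,e,M=cam(c); q=M.T@(np.array(p)-e); return np.array([cx+f*q[0]/q[2],cy+f*q[1]/q[2]])
def tri(obs):
    A=np.zeros((3,3));b=np.zeros(3)
    for c,u,v in obs:
        e,d=ray(c,u,v);P=np.eye(3)-np.outer(d,d);A+=P;b+=P@e
    return np.linalg.solve(A,b)
def down(yaw): # tool z down; tool x at angle yaw in world
    c,s=np.cos(yaw),np.sin(yaw)
    return R.from_matrix(np.array([[c,s,0],[s,-c,0],[0,0,-1]])).as_quat()
E
python3 - <<'E'
from bench import manip, effector, viewer
from h import *
S=viewer.get_calibration("scene");T=viewer.get_calibration("top")
s=cv2.imread("pics/scene0.png");t=cv2.imread("pics/top0.png")
def blob(im,x0,y0,x1,y1):
    h=cv2.cvtColor(im[y0:y1,x0:x1],cv2.COLOR_BGR2HSV)
    m=((h[...,1]>110)&(h[...,0]<25)).astype(np.uint8)
    n,l,st,ce=cv2.connectedComponentsWithStats(m)
    k=1+np.argmax(st[1:,4]); return ce[k]+[x0,y0],st[k]
for n,bs,bt,z in [("small",(270,200,294,222),(316,216,338,237),.015),("hazel",(230,236,250,256),(356,225,376,245),.0115)]:
    a=blob(s,*bs);b=blob(t,*bt)
    print(n,a,b,onplane(S,*a[0],z),onplane(T,*b[0],z),tri([(S,*a[0]),(T,*b[0])]))
for nm,u,v,z in [("cupA",226,217,.018),("cupB",233,241,.018),("pan",255,222,.016),("grip",251,218,.112),("mat",354.5,178,.003)]:
    print(nm,onplane(T,u,v,z))
for u,v in [(327,158),(381,156),(383,199),(328,201)]: print(onplane(T,u,v,.003))
cv2.imwrite("pics/crop_t.png",cv2.resize(t[130:280,200:400],None,fx=4,fy=4,interpolation=cv2.INTER_CUBIC))
cv2.imwrite("pics/crop_s.png",cv2.resize(s[90:190,270:400],None,fx=6,fy=6,interpolation=cv2.INTER_CUBIC))
E
```

```text
Traceback (most recent call last):
ValueError: attempt to get argmax of an empty sequence
```

Run:
```python
from bench import manip, effector, viewer
from h import *
S=viewer.get_calibration("scene");T=viewer.get_calibration("top")
s=cv2.imread("pics/scene0.png");t=cv2.imread("pics/top0.png")
def blob(im,x0,y0,x1,y1):
    p=im[y0:y1,x0:x1].astype(int); w=p[...,2]-p[...,0]
    m=(w>35).astype(np.uint8)
    n,l,st,ce=cv2.connectedComponentsWithStats(m)
    k=1+np.argmax(st[1:,4]); return ce[k]+[x0,y0],st[k]
for n,bs,bt,z in [("small",(270,200,294,222),(316,216,338,237),.015),("hazel",(230,236,250,256),(356,225,376,245),.0115)]:
    a=blob(s,*bs);b=blob(t,*bt)
    print(n,a,b,onplane(S,*a[0],z),onplane(T,*b[0],z),tri([(S,*a[0]),(T,*b[0])]))
for nm,u,v,z in [("cupA",226,217,.018),("cupB",233,241,.018),("pan",255,222,.016),("grip",251,218,.112),("mat",354.5,178,.003)]:
    print(nm,onplane(T,u,v,z))
for u,v in [(327,158),(381,156),(383,199),(328,201)]: print(onplane(T,u,v,.003))
cv2.imwrite("pics/crop_t.png",cv2.resize(t[130:280,200:400],None,fx=4,fy=4,interpolation=cv2.INTER_CUBIC))
cv2.imwrite("pics/crop_s.png",cv2.resize(s[90:190,270:400],None,fx=6,fy=6,interpolation=cv2.INTER_CUBIC))
```

```text
small (array([281.5       , 210.73913043]), array([ 7,  6, 10, 11, 92], dtype=int32)) (array([326.        , 225.62711864]), array([ 6,  6,  9,  9, 59], dtype=int32)) [ 0.49956776 -0.078675    0.015     ] [ 0.49849803 -0.07860578  0.015     ] [ 0.49883756 -0.07838871  0.01362766]
hazel (array([239.96969697, 246.06060606]), array([ 6,  6,  9,  9, 66], dtype=int32)) (array([366.        , 234.15384615]), array([ 7,  6,  7,  7, 39], dtype=int32)) [ 0.46924021 -0.21900721  0.0115    ] [ 0.46823223 -0.2184452   0.0115    ] [ 0.46841559 -0.21859722  0.00961516]
cupA [0.53027832 0.27212025 0.018     ]
cupB [0.44640774 0.24503614 0.018     ]
pan [0.51237598 0.17030053 0.016     ]
grip [0.51654082 0.16790774 0.112     ]
mat [ 0.67081431 -0.18306513  0.003     ]
[ 0.74554759 -0.08455609  0.003     ]
[ 0.75204017 -0.28114724  0.003     ]
[ 0.5937029  -0.28337762  0.003     ]
[ 0.58746088 -0.08674179  0.003     ]
```

View pics/crop_t.png

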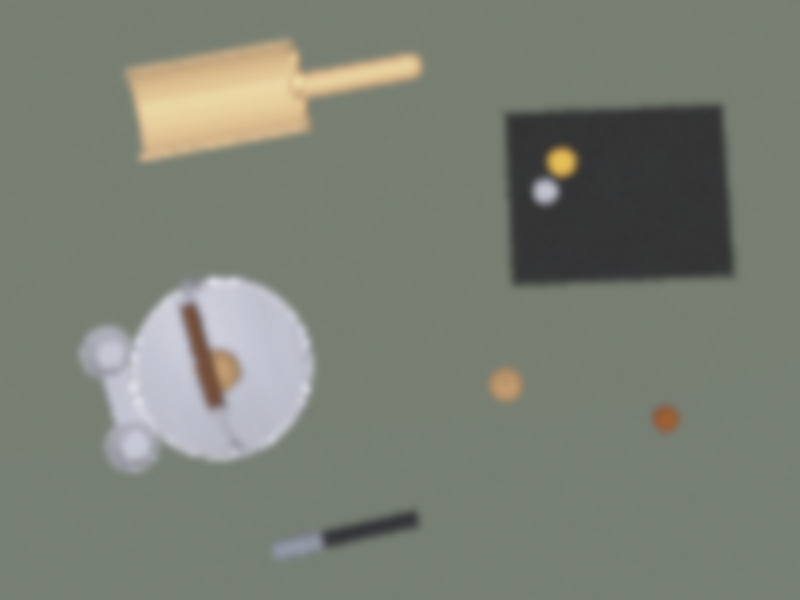

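View pics/crop_s.png

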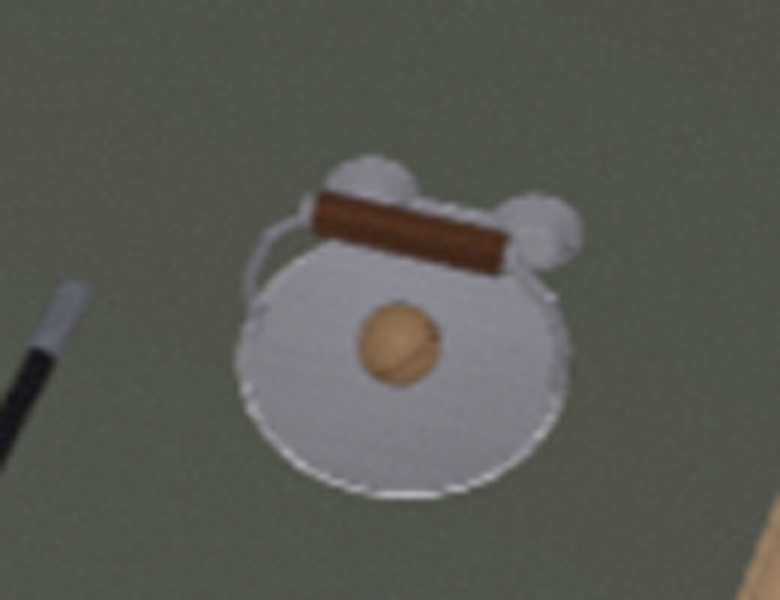

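Run:
```python
from bench import manip
from h import *
np.set_printoptions(precision=2,suppress=True)
for nm,p,ys in [("hz",(.4685,-.2185,.12),(16.8,-163.2,-90,90,0,-45)),("hz",(.4685,-.2185,.004),(16.8,-163.2,)),("wal",(.499,-.0785,.005),(16.8,-163.2)),("cupR",(.530,.272,.023),(16.8,-163.2)),("cupL",(.446,.245,.023),(16.8,-163.2)),("grip",(.512,.17,.093),(106.8,-73.2)),("griplift",(.512,.17,.2),(106.8,-73.2)),("mid",(.59,0,.2),(52,-128)),("mat",(.67,-.183,.196),(1.5,-178.5))]:
    for y in ys:
        q=manip.solve_ik(list(p),down(np.radians(y))); print(nm,y,None if q is None else np.array(q))
```

```text
hz 16.8 [ 1.1   0.54 -0.9   1.96  0.54  0.9   0.21]
hz -163.2 [-0.33  0.53  0.91  2.01 -0.55  0.87 -1.97]
hz -90 [ 0.88  0.44 -0.6   1.97  0.33  0.83 -1.48]
hz 90 [ 1.18  0.6  -1.03  1.96  0.64  0.95  1.41]
hz 0 [ 1.07  0.52 -0.86  1.96  0.5   0.89 -0.05]
hz -45 [ 0.98  0.47 -0.73  1.97  0.42  0.85 -0.76]
hz 16.8 [ 0.96  0.7  -0.72  2.01  0.72  0.7   0.07]
hz -163.2 [-0.15  0.69  0.68  2.05 -0.72  0.65 -1.84]
wal 16.8 [ 0.75  0.73 -0.82  2.04  0.81  0.73 -0.29]
wal -163.2 [-0.1   0.57  0.24  2.06 -0.26  0.54 -2.52]
cupR 16.8 [ 0.07  0.8  -0.8   1.81  0.75  0.87 -0.81]
cupR -163.2 [ 0.32  1.16 -1.31  1.8   1.21  1.24  2.07]
cupL 16.8 [ 0.27  0.85 -1.08  2.02  0.99  0.92 -1.07]
cupL -163.2 [ 0.38  1.07 -1.31  2.02  1.19  1.14  1.95]
grip 106.8 [ 0.44  0.74 -1.1   1.92  0.8   1.    0.84]
grip -73.2 [ 0.33  0.63 -0.91  1.92  0.64  0.9  -2.18]
griplift 106.8 [ 0.57  0.66 -1.3   1.84  0.69  1.19  0.91]
griplift -73.2 [ 0.48  0.54 -1.12  1.84  0.54  1.11 -2.11]
mid 52 [ 0.69  0.59 -1.01  1.72  0.55  1.14  0.42]
mid -128 [-0.4   0.42  0.46  1.76 -0.21  1.02 -2.1 ]
mat 1.5 [ 0.82  0.77 -0.97  1.44  0.65  1.27 -0.19]
mat -178.5 [-0.49  1.01  1.35  1.49 -0.98  1.43 -2.22]
```

Run:
```python
from bench import manip, effector, viewer
from h import *
q=down(np.radians(16.8))
t=manip.current_clock()
manip.move_pose([.46,-.29,.14],q); print(manip.current_clock()-t)
c=viewer.get_calibration("wrist"); im=viewer.get_image("wrist")[:,:,::-1]
cv2.imwrite("pics/w1.png",im); print(c["eye"],R.from_quat(c["attitude"]).as_matrix().round(3),manip.current_tool_pos(),proj(c,(.4685,-.2185,.0115)))
```

```text
1.55
[ 0.43992142 -0.22408274  0.29880966] [[ 0.958  0.278  0.076]
 [ 0.288 -0.923 -0.254]
 [-0.001  0.265 -0.964]] [ 0.45945182 -0.29195233  0.14008198] [348.60433731 124.34087669]
```

View pics/w1.png

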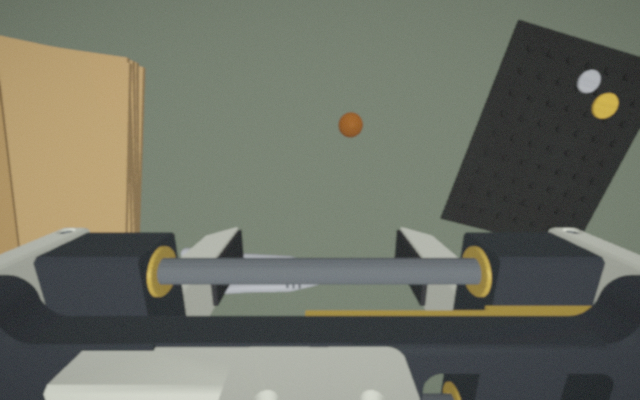

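The hazelnut shows at (350,125), predicted (349,124), so the estimate holds. Picking it.

Run:
```python
from bench import manip, effector, viewer
from h import *
q=down(np.radians(16.8))
c=viewer.get_calibration("wrist"); im=cv2.imread("pics/w1.png").astype(int)
m=((im[...,2]-im[...,0])>60).astype(np.uint8)[90:160,320:380]
n,l,st,ce=cv2.connectedComponentsWithStats(m);k=1+np.argmax(st[1:,4]);uv=ce[k]+[320,90]
p=onplane(c,*uv,.0115); print(uv,st[k],p)
p=(p+np.array([.4684,-.2186,.0115]))/2
manip.move_pose([p[0],p[1],.08],q)
manip.servo_line([p[0],p[1],.004],q,vel=.08)
print(manip.current_tool_pos())
effector.close(f_grip=12); print(manip.current_finger_gap(),manip.current_force())
manip.servo_line([p[0],p[1],.12],q,vel=.15)
print(manip.current_finger_gap(),manip.current_clock())
# look at the small walnut / dish from a waypoint
manip.move_pose([.47,-.02,.20],q)
c=viewer.get_calibration("wrist"); im=viewer.get_image("wrist")[:,:,::-1]
cv2.imwrite("pics/w2.png",im); print(manip.current_finger_gap(),manip.current_clock(),c)
```

```text
[350.21510297 124.35011442] [ 19  23  23  24 437] [ 0.46999686 -0.21810935  0.0115    ]
[ 0.46966363 -0.21839142  0.00438941]
0.02242046554561375 [-0.55108999  0.40183472 -0.35413732]
0.022468042710636158 5.325
0.022364811268655544 6.2417 {'vfov': 70.22448234727665, 'cx': 318.7267093551443, 'cy': 199.5644034342699, 'eye': array([0.45020778, 0.0458953 , 0.35797477]), 'attitude': array([0.98036465, 0.14502407, 0.01872519, 0.13229716])}
```

View pics/w2.png

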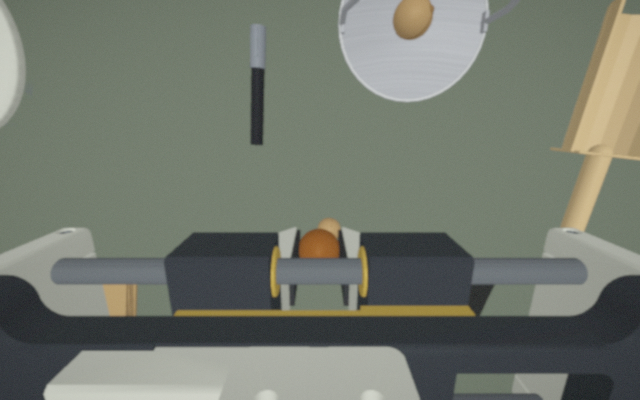

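Run:
```python
from bench import manip, effector, viewer
from h import *
q=down(np.radians(16.8))
manip.move_pose([.52,.075,.20],q)
c=viewer.get_calibration("wrist"); im=viewer.get_image("wrist")[:,:,::-1]
cv2.imwrite("pics/w3.png",im); print(manip.current_finger_gap(),manip.current_clock(),c)
import pickle; pickle.dump(c,open("c3.pkl","wb"))
```

```text
0.02232061979758858 6.8 {'vfov': 70.22448234727665, 'cx': 318.7267093551443, 'cy': 199.5644034342699, 'eye': array([0.50054984, 0.14192485, 0.35773885]), 'attitude': array([0.98036132, 0.14571224, 0.01846857, 0.13159989])}
```

View pics/w3.png

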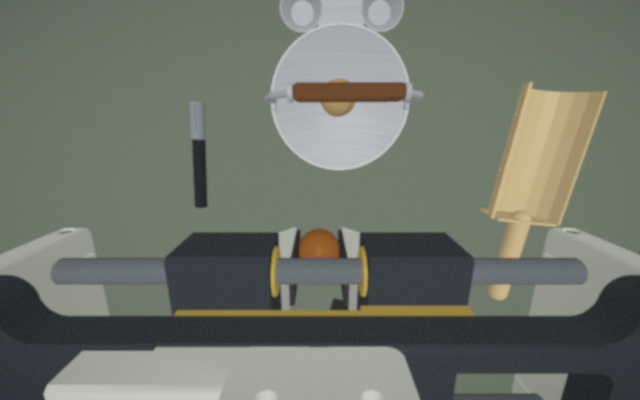

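Run:
```python
from h import *; import pickle
c=pickle.load(open("c3.pkl","rb")); im=cv2.imread("pics/w3.png")
p=im.astype(int)
# dish mask: bluish/bright vs green-grey counter
m=((p[...,0]-p[...,1]>-4)&(p.sum(2)>300)).astype(np.uint8)
m[:, :255]=0; m[:,430:]=0; m[185:]=0
m=cv2.morphologyEx(m,cv2.MORPH_CLOSE,np.ones((3,3),np.uint8))
cs,_=cv2.findContours(m,cv2.RETR_EXTERNAL,cv2.CHAIN_APPROX_NONE); k=max(cs,key=cv2.contourArea)[:,0,:].astype(float)
def circ(W):
    A=np.c_[2*W,np.ones(len(W))]; s=np.linalg.lstsq(A,(W**2).sum(1),rcond=None)[0]
    return s[:2],np.sqrt(s[2]+s[0]**2+s[1]**2)
K=k[(k[:,1]>36)&~((k[:,1]>82)&(k[:,1]<110))]
W=np.array([onplane(c,u,v,.016)[:2] for u,v in K])
for i in range(3):
    C,r=circ(W); e=abs(np.linalg.norm(W-C,axis=1)-r); W=W[e<max(2*e.std(),.0015)]
print("pan",C,r,len(W),e.max())
# grip
g=((p[...,2]-p[...,0]>40)&(p[...,2]<150)).astype(np.uint8); g[:80]=0; g[105:]=0; g[:,:285]=0; g[:,415:]=0
ys,xs=np.nonzero(g); (u,v),(w,h),a=cv2.minAreaRect(np.c_[xs,ys].astype(np.float32)); print("grip rect",u,v,w,h,a,xs.min(),xs.max())
a1=onplane(c,xs.min(),np.median(ys[xs<xs.min()+12]),.117)[:2]; a2=onplane(c,xs.max(),np.median(ys[xs>xs.max()-12]),.117)[:2]
print("grip",(a1+a2)/2,a1,a2,np.linalg.norm(a2-a1),np.degrees(np.arctan2(*(a2-a1)[::-1])))
cl=onplane(c,302,12,.018)[:2];cr=onplane(c,381,11,.018)[:2]
print("cups",cl,cr,np.linalg.norm(cl-cr),np.degrees(np.arctan2(*(cr-cl)[::-1])))
yaw=np.radians(106.8); X=np.array([np.cos(yaw),np.sin(yaw)]);Y=np.array([-X[1],X[0]])
print("pred cups",C+.092*X+.042*Y,C+.092*X-.042*Y)
d=im.copy()
for q in W: cv2.circle(d,tuple(proj(c,(*q,.016)).astype(int)),1,(0,0,255),-1)
for q in (C+.092*X+.042*Y,C+.092*X-.042*Y): cv2.circle(d,tuple(proj(c,(*q,.018)).astype(int)),2,(0,0,255),-1)
d[g>0]=(0,255,0)
cv2.imwrite("pics/d3.png",cv2.resize(d[0:190,240:440],None,fx=3,fy=3))
```

```text
pan [0.51600187 0.17108153] 0.07864081371267462 276 0.0010656307046259111
grip rect 349.5 92.5 23.0 111.0 90.0 294 405
grip [0.51665207 0.17116733] [0.47457367 0.15800915] [0.55873048 0.1843255 ] 0.08817549328133409 17.364783420266495
cups [0.4507362 0.2430583] [0.52972304 0.2679452 ] 0.0828147245335598 17.48841693147257
pred cups [0.44920353 0.24701558] [0.52961836 0.27129425]
```

View pics/d3.png

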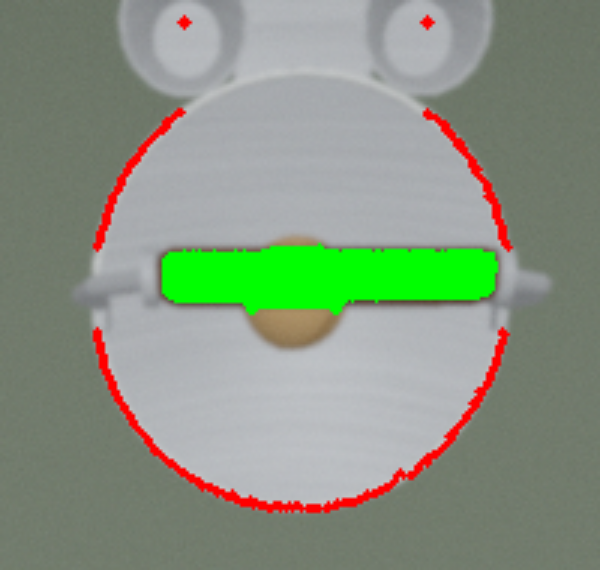

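```bash
cat >> h.py <<'E'
YAW=np.radians(107.3); C=np.array([.516,.171]); X=np.array([np.cos(YAW),np.sin(YAW)]);Y=np.array([-X[1],X[0]])
cupL=C+.092*X+.042*Y; cupR=C+.092*X-.042*Y; QJ=down(YAW-np.pi/2)
E
python3 - <<'E'
from bench import manip, effector, viewer
from h import *
x,y=cupR
manip.servo_line([x,y,.2],QJ,vel=.2)
manip.servo_line([x,y,.024],QJ,vel=.12)
print(manip.current_tool_pos(),cupR,manip.current_force())
cv2.imwrite("pics/s4.png",viewer.get_image("scene")[60:220,240:440,::-1].repeat(4,0).repeat(4,1)[:600])
cv2.imwrite("pics/w4.png",viewer.get_image("wrist")[:,:,::-1])
print(manip.current_clock())
E
```

```text
[0.52930253 0.27170796 0.02479762] [0.52874147 0.27132774] [ 0.30642759 -0.20576046  0.26355159]
9.65
```

View pics/s4.png

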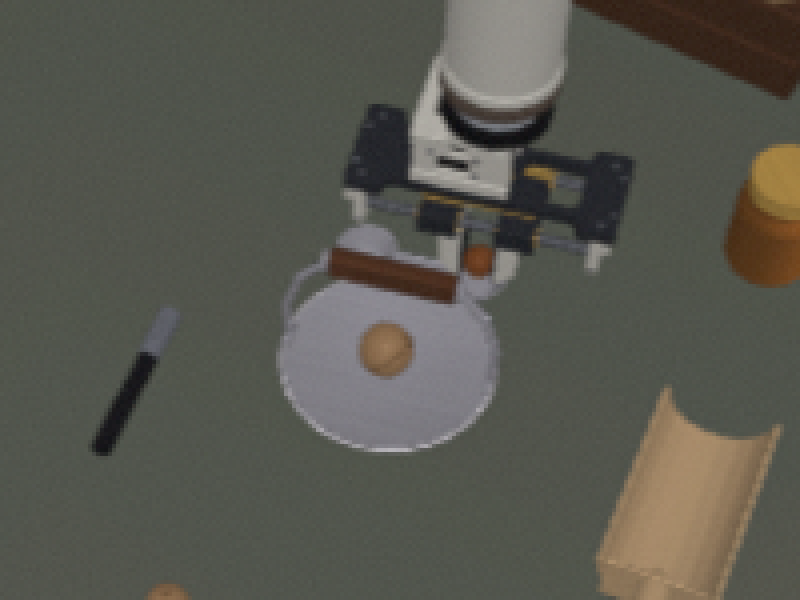

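View pics/w4.png

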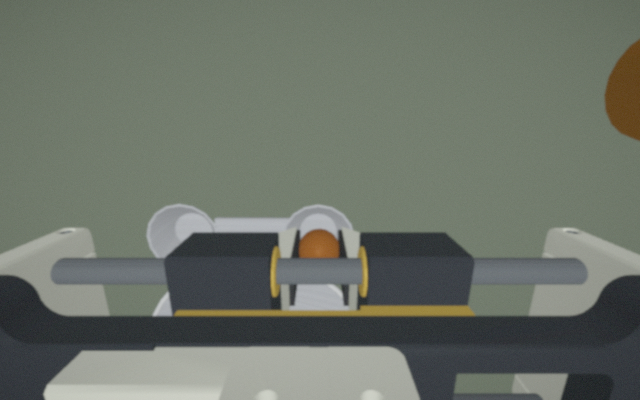

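Run:
```python
from bench import manip, viewer
from h import *
c=viewer.get_calibration("wrist")
for k in (cupL,cupR):
    print(proj(c,(*k,.018)),[proj(c,(*(k+.0225*d),.018)).round(1) for d in (X,Y,-Y)])
```

```text
[182.64917176 237.94138093] [array([178. , 203.4]), array([146.7, 237.9]), array([218.6, 238. ])]
[316.77803196 238.12182569] [array([316.8, 203.6]), array([280.9, 238.1]), array([352.7, 238.2])]
```

Run:
```python
from bench import manip, effector, viewer
from h import *
x,y=cupR
effector.open_jaws(); print(manip.current_clock())
manip.servo_line([x,y,.2],QJ,vel=.2)
w=np.array([.499,-.0785])
manip.servo_line([.49,-.14,.16],QJ,vel=.35)
c=viewer.get_calibration("wrist"); im=viewer.get_image("wrist")[:,:,::-1]
cv2.imwrite("pics/w5.png",im); print(proj(c,(*w,.015)))
p=im.astype(int); m=((p[...,2]-p[...,0])>40).astype(np.uint8); u0,v0=proj(c,(*w,.015)).astype(int)
m=m[v0-30:v0+30,u0-30:u0+30]
n,l,st,ce=cv2.connectedComponentsWithStats(m);k=1+np.argmax(st[1:,4]);uv=ce[k]+[u0-30,v0-30]
print(uv,st[k],onplane(c,*uv,.015))
cv2.imwrite("pics/s5.png",cv2.resize(viewer.get_image("scene")[90:190,270:400,::-1],None,fx=6,fy=6,interpolation=cv2.INTER_CUBIC))
print(manip.current_clock())
```

```text
10.8333
[343.17232321 138.04266515]
[344.52336449 137.82554517] [ 18  16  28  29 642] [ 0.50027506 -0.07786326  0.015     ]
13.3
```

View pics/s5.png

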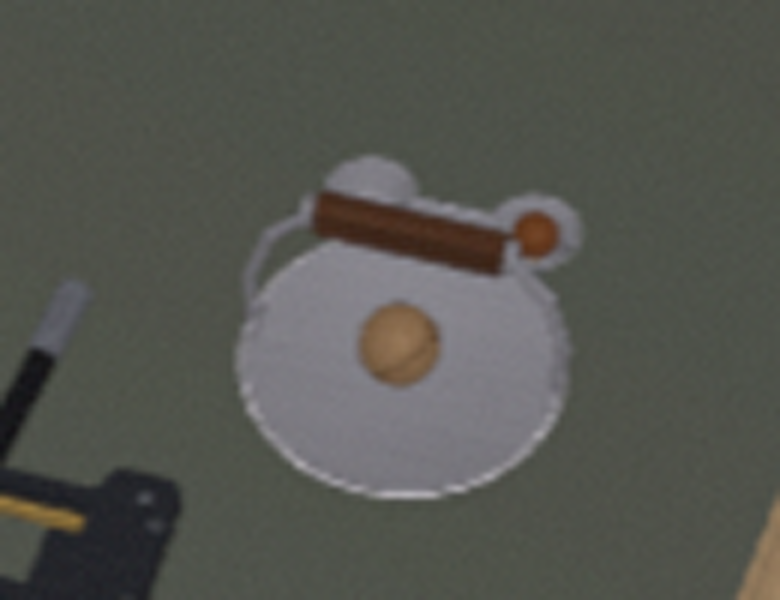

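View pics/w5.png

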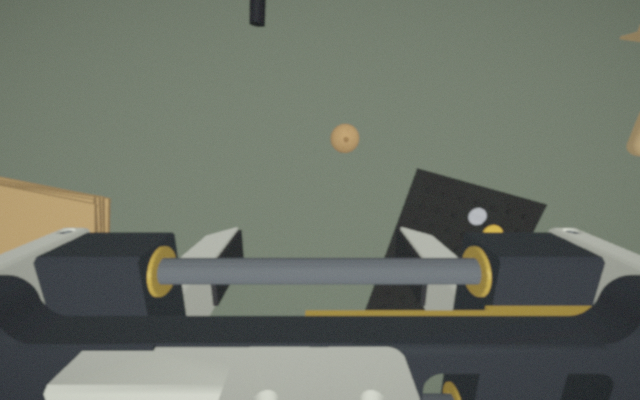

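Run:
```python
from bench import manip, effector, viewer
from h import *
w=[.4997,-.0782]
manip.servo_line([*w,.07],QJ,vel=.25)
manip.servo_line([*w,.005],QJ,vel=.08)
effector.close(f_grip=12); print(manip.current_finger_gap(),manip.current_tool_pos())
manip.servo_line([*w,.2],QJ,vel=.2); print(manip.current_finger_gap())
manip.servo_line([*cupL,.2],QJ,vel=.25)
manip.servo_line([*cupL,.026],QJ,vel=.12)
print(manip.current_finger_gap(),manip.current_tool_pos(),manip.current_force(),manip.current_clock())
cv2.imwrite("pics/w6.png",viewer.get_image("wrist")[:,:,::-1])
```

```text
0.02862307308026104 [ 0.49971085 -0.07816633  0.00498994]
0.02849891972133661
0.028680778404552024 [0.44907322 0.24666277 0.02664938] [ 0.20925007 -0.11077834  0.08013358] 20.05
```

View pics/w6.png

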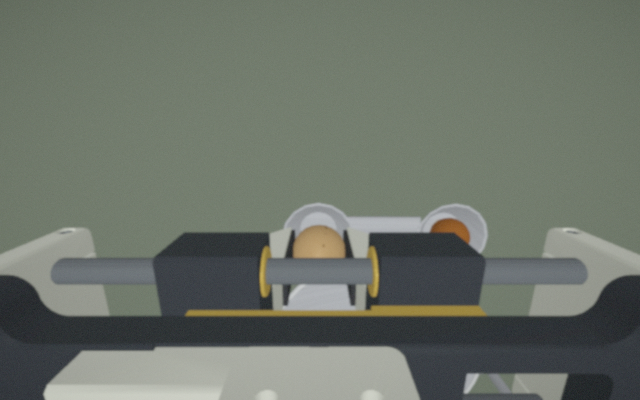

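Run:
```python
from bench import manip, effector, viewer
from h import *; import pickle
effector.open_jaws()
manip.servo_line([*cupL,.22],QJ,vel=.2)
manip.servo_line([.52,.06,.22],QJ,vel=.3)
for i,pos in ((7,None),(8,[.62,-.32,.22])):
    if pos: manip.move_pose(pos,QJ)
    c=viewer.get_calibration("wrist"); cv2.imwrite(f"pics/w{i}.png",viewer.get_image("wrist")[:,:,::-1]); pickle.dump(c,open(f"c{i}.pkl","wb"))
print(manip.current_clock())
```

```text
24.7
```

View pics/w7.png

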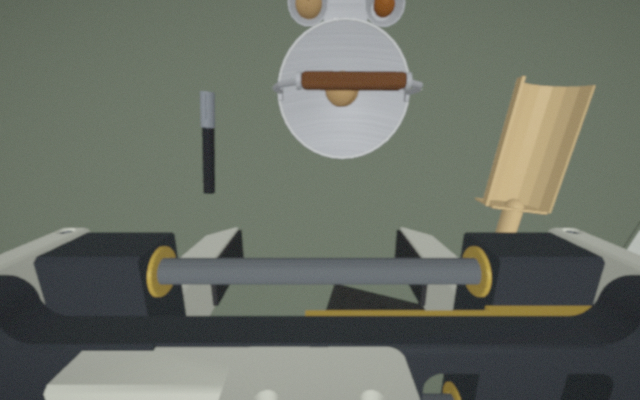

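View pics/w8.png

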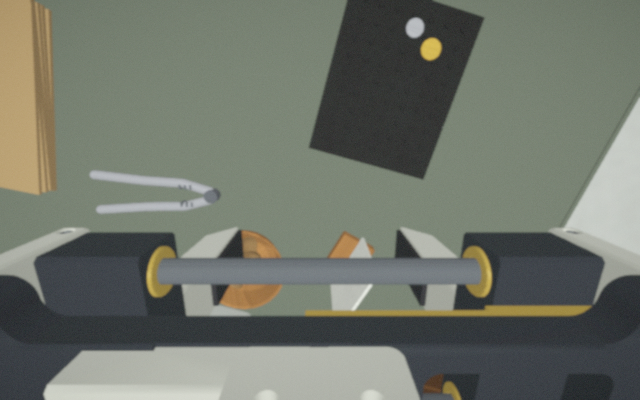

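Run:
```python
from h import *; import pickle
c=pickle.load(open("c8.pkl","rb")); p=cv2.imread("pics/w8.png").astype(int)
m=(p.sum(2)<190).astype(np.uint8); m[185:]=0; m[:,:300]=0; m[:,500:]=0
m=cv2.morphologyEx(m,cv2.MORPH_OPEN,np.ones((3,3),np.uint8)); m=cv2.morphologyEx(m,cv2.MORPH_CLOSE,np.ones((5,5),np.uint8))
cs,_=cv2.findContours(m,cv2.RETR_EXTERNAL,cv2.CHAIN_APPROX_NONE);k=max(cs,key=cv2.contourArea)
a=cv2.approxPolyDP(k,6,True)[:,0]; print(a.tolist())
K=k[:,0].astype(float)
corn=[np.array(v,float) for v in ((310,147),(423,178),(483,18))]; corn.append(corn[0]+corn[2]-corn[1])
L={}
for n,(i,j) in {"near":(0,1),"far":(1,2),"left":(0,3)}.items():
    A,B=corn[i],corn[j]
    if n=="left": A,B=np.array([310,147.]),np.array([348,4.])
    d=(B-A)/np.linalg.norm(B-A); t=(K-A)@d; e=abs((K-A)@np.array([-d[1],d[0]]))
    P=K[(t>8)&(t<np.linalg.norm(B-A)-8)&(e<5)]
    W=np.array([onplane(c,u,v,.003)[:2] for u,v in P]).astype(np.float32)
    vx,vy,x0,y0=cv2.fitLine(W,cv2.DIST_HUBER,0,.01,.01).ravel(); L[n]=(vx,vy,x0,y0)
    print(n,len(P),np.degrees(np.arctan2(vy,vx)),x0,y0)
def inter(a,b):
    A=np.array([[a[0],-b[0]],[a[1],-b[1]]]);s=np.linalg.solve(A,np.array([b[2]-a[2],b[3]-a[3]]));return np.array([a[2]+s[0]*a[0],a[3]+s[0]*a[1]])
P1=inter(L["near"],L["left"]);P2=inter(L["near"],L["far"]);x=P2-P1;print(P1,P2,np.linalg.norm(x),np.degrees(np.arctan2(x[1],x[0])))
x/=np.linalg.norm(x);print("centre",(P1+P2)/2+.1*np.array([-x[1],x[0]]))
# dish
c=pickle.load(open("c7.pkl","rb")); p=cv2.imread("pics/w7.png").astype(int)
m=((p[...,0]-p[...,1]>-4)&(p.sum(2)>300)).astype(np.uint8); m[:,:262]=0;m[:,425:]=0;m[175:]=0
m=cv2.morphologyEx(m,cv2.MORPH_CLOSE,np.ones((3,3),np.uint8))
cs,_=cv2.findContours(m,cv2.RETR_EXTERNAL,cv2.CHAIN_APPROX_NONE); k=max(cs,key=cv2.contourArea)[:,0,:].astype(float)
K=k[(k[:,1]>30)&~((k[:,1]>70)&(k[:,1]<100))]
W=np.array([onplane(c,u,v,.016)[:2] for u,v in K])
for i in range(3):
    A=np.c_[2*W,np.ones(len(W))]; s=np.linalg.lstsq(A,(W**2).sum(1),rcond=None)[0]; r=np.sqrt(s[2]+s[0]**2+s[1]**2)
    e=abs(np.linalg.norm(W-s[:2],axis=1)-r); W=W[e<max(2*e.std(),.0015)]
print("pan",s[:2],r)
g=((p[...,2]-p[...,0]>40)&(p[...,2]<150)).astype(np.uint8); g[:68]=0;g[95:]=0;g[:,:290]=0;g[:,412:]=0
ys,xs=np.nonzero(g)
a1=onplane(c,xs.min(),np.median(ys[xs<xs.min()+12]),.117)[:2]; a2=onplane(c,xs.max(),np.median(ys[xs>xs.max()-12]),.117)[:2]
print("grip",(a1+a2)/2,np.linalg.norm(a2-a1),np.degrees(np.arctan2(*(a2-a1)[::-1])))
# walnut
for z,n,(u,v) in ((.033,"sw",(308,6)),(.03,"hz",(384,6))): print(n,onplane(c,u,v,z),proj(c,(*(cupL if n=='sw' else cupR),.019)))
```

```text
[[348, 0], [311, 146], [422, 177], [481, 18], [435, 0]]
near 97 2.3586035 0.6770042 -0.2791601
far 145 -87.95572 0.7501634 -0.17397611
left 128 -87.560455 0.5955365 -0.19526654
[ 0.5992471  -0.28236282] [ 0.753805  -0.2759968] 0.15468892 2.3585966
centre [ 0.6724107  -0.17926452]
pan [0.51594592 0.17107664] 0.07862004871785479
grip [0.51631834 0.17106633] 0.08805040417803095 17.514234082982806
sw [0.4516655  0.23902155 0.033     ] [307.7013078    2.77902617]
hz [0.52890116 0.26446174 0.03      ] [383.89785802   3.08779123]
```

Run:
```python
from bench import manip, effector, viewer
from h import *
g=[.5163,.1711]; qg=down(np.radians(107.4))
manip.move_pose([*g,.20],qg)
manip.servo_line([*g,.093],qg,vel=.08)
print(manip.current_tool_pos(),manip.current_finger_gap(),manip.current_force())
effector.close(f_grip=45); print(manip.current_finger_gap(),manip.current_force(),manip.current_wrist_torque(),manip.current_clock())
cv2.imwrite("pics/s9.png",cv2.resize(viewer.get_image("scene")[60:200,240:430,::-1],None,fx=4,fy=4,interpolation=cv2.INTER_CUBIC))
cv2.imwrite("pics/w9.png",viewer.get_image("wrist")[:,:,::-1])
```

```text
[0.5166488  0.17123149 0.09348804] 0.09190036857774558 [-0.22946704 -0.11356608  0.06343294]
0.013653915654104065 [-0.81771706  0.32145969 -2.18285423] [ 0.27963205 -0.08528075 -0.0415031 ] 29.2083
```

View pics/s9.png

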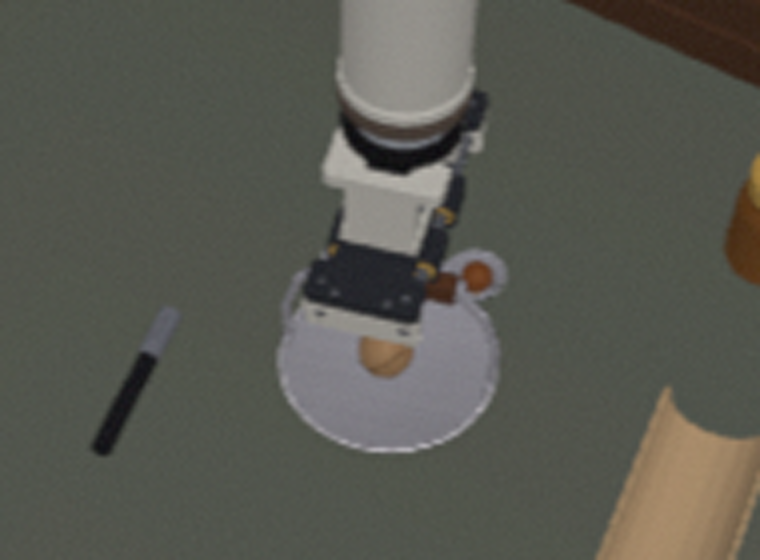

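View pics/w9.png

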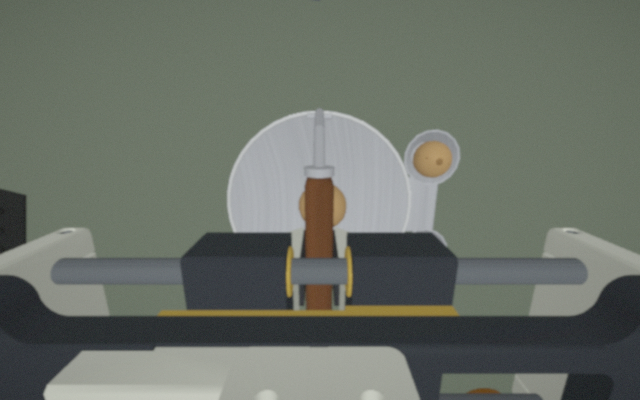

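Run:
```python
from bench import manip, effector, viewer
from h import *
g=[.5163,.1711]; qg=down(np.radians(107.4))
manip.servo_line([*g,.123],qg,vel=.02)
print(manip.current_finger_gap(),manip.current_force(),manip.current_wrist_torque(),manip.current_clock())
cv2.imwrite("pics/w10.png",viewer.get_image("wrist")[:,:,::-1])
```

```text
0.013891436394777306 [-0.05313405  0.65199651 -3.67311511] [ 0.08851477 -0.13381712  0.00356866] 30.9583
```

View pics/w10.png

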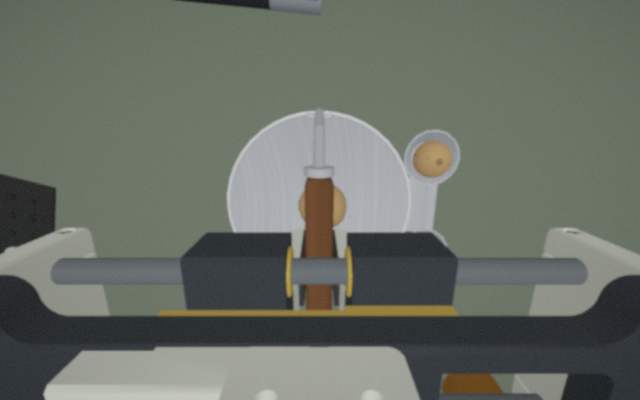

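Run:
```python
from bench import manip, effector, viewer
from h import *
g=np.array([.5163,.1711,.197]); t=np.array([.672,-.182,.197])
manip.servo_line(list(g),down(np.radians(107.4)),vel=.035)
print(manip.current_clock())
manip.servo_line(list(t),down(np.radians(2.2)),vel=.042)
print(manip.current_tool_pos(),R.from_quat(manip.current_tcp_rot()).as_matrix().round(4),manip.current_finger_gap(),manip.current_force(),manip.current_clock())
for n in("wrist","scene","top"): cv2.imwrite(f"pics/e_{n}.png",viewer.get_image(n)[:,:,::-1])
print(manip.current_clock())
```

```text
33.275
[ 0.67198665 -0.18198748  0.19699612] [[ 0.9993  0.0384 -0.    ]
 [ 0.0384 -0.9993 -0.    ]
 [-0.      0.     -1.    ]] 0.013496335917103867 [-0.47277122 -0.19766216 -3.70175672] 42.6167
42.7667
```

View pics/e_wrist.png

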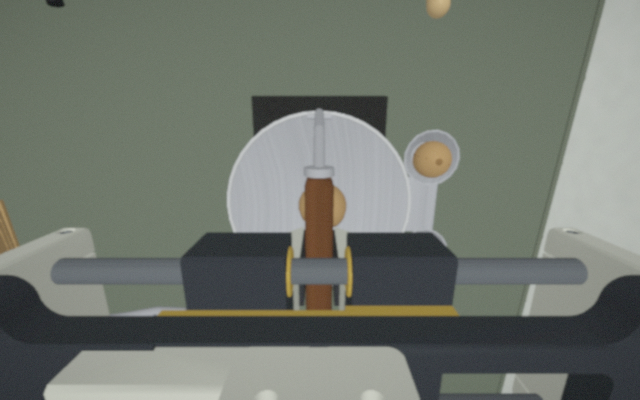

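View pics/e_scene.png

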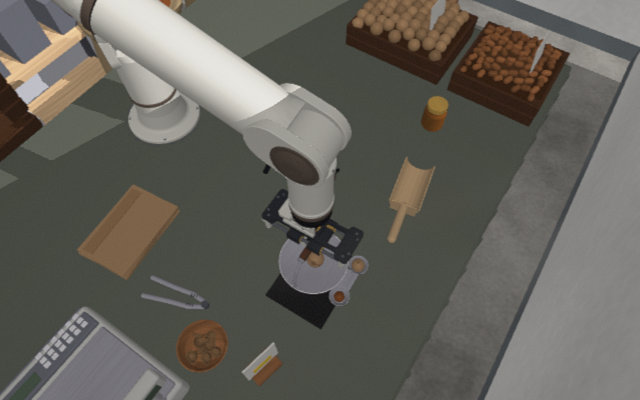

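View pics/e_top.png

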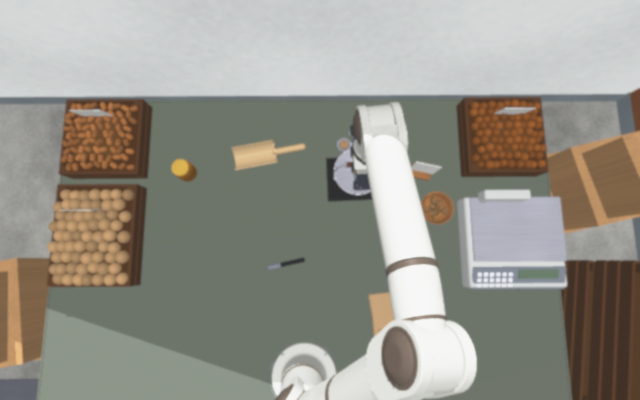

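Run:
```python
from bench import manip, viewer
from h import *
c=viewer.get_calibration("wrist");y=np.radians(2.2);x=np.array([np.cos(y),np.sin(y)]);n=np.array([-x[1],x[0]])
for s in(-1,1): print(proj(c,(*(np.array([.672,-.182])+.1*n+s*.08*x),.003)))
p=cv2.imread("pics/e_wrist.png").astype(int); m=p.sum(2)<170; m[130:]=0; m[:60]=0; ys,xs=np.nonzero(m[:, 200:450]); print(ys.min(),xs.min()+200,xs.max()+200)
manip.sleep(.5); v=np.abs(manip.current_joint_velocities()).max(); print(v,manip.current_finger_gap(),manip.current_clock())
manip.hand_in()
```

```text
[249.80833001  95.29462834]
[386.70335702  95.58737508]
97 253 386
0.000965079056901789 0.013604236772610724 43.2667
the job is handed in; nothing more can be done
```

The tasting dish is made up and is being held about 10 cm above the middle of the mat, with its cups facing the customer. I handed the job in at 43.3 s of the 72 s allowed.

- **Nuts:** I dropped the hazelnut into the dish's right cup and then the small walnut into the left cup. The dish had not moved afterwards: its measured centre stayed within about 0.1 mm.
- **Lift and turn:** I gripped the wooden grip across its thickness at 45 N and lifted straight up. I then carried the dish level at about 4 cm/s while turning it 105°.
- **Square and centred:** The final wrist picture shows the mat's edges square to the dish and within about 2 to 3 px (roughly 3 mm) of where I predicted.
- **Still in place:** All three nuts are in the dish. The big walnut is at the same picture position as before the lift, the grip is steady at 13.6 mm, and the arm was still. The other objects look undisturbed, though in the last pictures the arm hides a few, such as part of the marker pen.

One small disagreement: the mat measured 155 mm instead of 160 mm in one wrist view, because my colour mask trimmed its edges. I set the middle from that view and the top camera, which differed by about 4 mm.

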